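# Uncouple the nipple from the press manifold and park it

### The job

Uncouple the nipple from the quick coupling on the manifold: gently push the coupling's sprung sleeve down against its stop, pull the nipple up out of it while the sleeve is back, and let the sleeve snap forward again. Then park the nipple upright and fully home in the free bore of the rack, without forcing anything (no pulling against the latch, no ramming) and without disturbing the other things on the bench.

Things in the scene. Friction and masses are not known exactly. Their poses are not given: they have to be found in the camera images.
- coupling: female quick coupling standing upright on a fixed aluminium manifold block 80 x 80 x 30 mm. Origin: centre of the block's underside (let into the table by 0 to 8 mm), z up the coupling's axis. A fixed steel tube (35 mm across, bore 20 mm) rises from 30 to 62 mm above the origin. Around it sits the sprung sleeve (see sleeve).
- coupling_mouth (a point): centre of the upper rim of the fixed tube, 62 mm above the coupling's origin; the seated nipple's shoulder rests here
- sleeve (a joint): travel in m of the sprung steel sleeve around the tube: 0 forward (up, latched), 0.009 fully retracted (down, on a hard stop). Its flange is pushed down by both fingertips astride the nipple; the spring pushes back with about 8 N at first touch and 13 N at the stop.
- flange_nominal (a point): nominal centre of the upper face of the sleeve's flat top flange (60 mm across, 31 mm hole, round the nipple) at rest, 81 mm above the coupling's origin. This point is fixed to the coupling: the real flange sits anywhere up to 7 mm higher or lower, as its collar happens to be set. That is not measured: find flange and stop by touch.
- latch (a point): height of the four latch pawls in the tube, 44 mm above the coupling's origin. They leave the nipple's groove when the sleeve is over 6 mm down; the nipple must then rise 3 mm or it is caught again. Fingers rising with it let the sleeve rise as much, so pull from close to the stop. The sleeve then stays part down on the nipple's end and snaps forward when the nipple is 15 mm up.
- nipple: round steel plug-in nipple, 78 mm tall, about 220 g. Origin: centre of its lower end, z up its axis. Shank 18 mm across up to 30 mm, chamfered foot, groove 12 mm across from 8 to 16 mm. Then the shoulder and a round head 26 mm across from 30 to 78 mm. It starts latched in the coupling, origin 32 mm above the coupling's origin, head sticking up 22 to 36 mm above the flange.
- nipple_shoulder (a point): centre of the nipple's shoulder (underside of its head), 30 mm above the nipple's origin
- rack: fixed aluminium parking block, 60 mm along its x, 140 mm along its y, 45 mm tall; origin: centre of the underside. Two vertical bores 20 mm across, 36 mm deep, with a 2 mm chamfer, at y = -35 mm (free) and y = +35 mm (taken by the spare nipple). A parked nipple's shoulder rests on the block's top, 45 mm up.
- rack_hole0 (a point): centre of the free bore's mouth on the top of the rack
- spare: a second steel nipple of the same shape but with a head only 25 mm tall; stands in the other bore of the rack. Origin: centre of its lower end (bystander: leave alone)
- stator: motor stator, steel can 68 mm across, 62 mm tall; origin under its centre (bystander: leave alone)
- hexkey: L-shaped hex key, 100 mm by 30 mm, lying flat, 8 mm thick; origin under the middle of its long leg (bystander: leave alone)
- bearing: small ball bearing, 32 mm across, 10 mm high; origin under its centre (bystander: leave alone)
- driver: screwdriver lying flat; origin under its middle (bystander: leave alone)
- partsbin: grey open parts bin, 120 x 160 x 50 mm; origin under its centre (bystander: leave alone)
- bushing: brass bushing 28 mm across, 30 mm tall; origin under its centre (bystander: leave alone)
- gauge: black hand gauge, 90 x 60 x 30 mm; origin under its centre (bystander: leave alone)
There are look-alikes about, which are no part of the job. What is shaped like the coupling but green or turquoise is not meant.

How it is judged:
On the way, in this order (a step that is already met when the one before it is completed fails the run):
1. the sleeve is pushed back at least 6 mm while the nipple is still in the coupling (value of joint sleeve above 0.006 m and distance between nipple_shoulder and coupling_mouth below 0.015 m), for 0.1 s.
2. the nipple is clear of the coupling and the sleeve has snapped forward (z of nipple_shoulder in the frame of coupling_mouth above 0.03 m and value of joint sleeve below 0.001 m), for 0.1 s.
At the end, for the whole second after the job is handed in: The nipple stands in the rack's free bore, its shoulder within 2 mm of the rack's top and 3 mm of the bore's centre, within 4 degrees of upright, at rest; the coupling's sleeve is fully forward (within 1 mm) (horizontal distance between nipple_shoulder and rack_hole0 below 0.003 m and z of nipple_shoulder in the frame of rack_hole0 below 0.002 m and angle between nipple's own z axis and vertical below 0.07 rad and value of joint sleeve below 0.001 m and linear speed of nipple below 0.01 m/s); the robot touches nothing.
It fails at once if the sleeve is pressed hard (over 48 N), as when ramming it on its stop (contact force between anything else and sleeve above 48 N).
It fails at once if the nipple is wrenched in the coupling (over 80 N), as when pulling against the latch (contact force between nipple and coupling above 80 N).
It fails at once if the nipple is rammed on the rack (over 45 N) (contact force between nipple and rack above 45 N).
It fails at once if a bystander is moved more than 15 mm (distance of any of spare, stator, hexkey, bearing, driver, partsbin, bushing, gauge from where it was at the start of the episode above 0.015 m).
It also fails if it takes over 64 s, if anything falls off the work surface, if the arm or the gripper's body presses on something with over 40 N, if the wrist force passes 120 N, or if a joint passes its speed limit or range.

### The arm

A 6-joint arm with a two-finger parallel gripper is mounted at the origin on the work surface. World frame = base frame: x ahead of the robot, y to its left, z up, the work surface at z = 0. Lengths are in m, angles in rad, forces in N, time in s.
With the tool pointing down it reaches from about 0.25 to 0.8 m from the base axis. Payload 3.9 kg.
Tool frame: the origin (TCP) lies on the centre line of the jaws, within the pads' length; the fingertips stand 11 mm ahead of it and the grasp point (between the pads) lies 8 mm behind it; z points along the fingers, y is the line along which they close (so a half turn about z gives the same grasp; the last joint's range is limited). The gripper opens to 85 mm and grips with 20 to 120 N. Pads are 22 mm wide; open, the fingers measure 114 mm over their backs; the gripper's body (76 mm by 85 mm) begins 54 mm behind the grasp point. The pads swing forward as they close: fully open they stand 13 mm farther back than shut.
Start: joints at [-1.19, 0.26, -0.138, 1.173, 0, 1.571], TCP at [0.195, -0.487, 0.242] pointing down, gripper open.
Joint ranges: [-2.78, 2.78], [-0.83, 1.72], [-1.28, 1.37], [-1.9, 2.12], [-1.57, 1.48], [-3.14, 3.14]. Speed limits (rad/s): [2.57, 2.57, 3.14, 3.14, 3.14, 3.14].

### API

Orientations are given as a unit quaternion [w, x, y, z].
In Python, from plant import sensors, get_image, close_job, outline_of gives the robot as it stands. The module is installed in compiled form; this text tells all that it offers.
- The arm moves only by the tool jog_arm, never from a script. Its argument "plan" is a list of rows, each an object with "offset": the shift along the tool's x, y, z each as a share of 0.4 m, from -1 to 1, a list of three; "rotation": the turn, a rotation vector about the tool's x, y, z each as a share of 60 degrees, from -1 to 1, a list of three; "jaw": the opening, from -1 (shut) to 1 (fully open). In form: [{"offset": [dx, dy, dz], "rotation": [ax, ay, az], "jaw": jaw}, ...]. A call has 1 to 12 rows; each row is the pose to reach, as a shift and turn from the pose commanded when the call began, along the tool's axes at that moment; what a row does not reach only later rows make up. A row lasts 1/10 s, in which the tool goes at most 50 mm and 8.59 degrees, less where a joint would pass 70% of its speed; a pose out of reach is approached as far as the arm can. A call with a number of a shift or a turn outside -1 to 1 is refused whole. A call with a gripper value outside its range is refused whole. The fingers move at their own pace and stop on an object; "squeeze" is the grip in N (left out, the last holds). Time passes only in rows, so rows that repeat a pose let the fingers close. It gives the time, the measured TCP pose, the force, the opening and the grip force at its end, in the units of the state.
- sensors.read_state(): the state, without advancing time (a new reading comes with each control period).
- get_image(name): name is "scene" or "top" or "wrist"; returns a dict with "image" (400x640x3 uint8, blue, green, red), "fx", "fy", "cx", "cy" (pixels), "T" (4x4, takes a point from camera to world coordinates). Camera axes: x right, y down, z forward; pixel columns grow to the right and rows downward; lengths in m; the calibration is good to about 2 mm. A picture is of the moment at which its call begins. There is no depth.
- close_job(): hands the job in; it is judged then, once.
Trained networks look in the newest picture that a camera, given by its name, has taken for a name from the list of things; names that differ only in an ending like _2 or _b are one class to them, and where a whole thing is asked for, a point or a joint stands for the part that bears it (a point fixed in the world has none). Each returns a list of dicts, best first, with "conf" (0 to 1); they miss things now and then, are a little off and sometimes report something else, mostly with a low value. They report only what shows in the picture. A call takes as long as a camera call. They do not tell look-alikes from the thing itself.
- outline_of(camera, name): "region" (400x640 bool, what is visible of it) and "centre" ([column, row] in pixels, amid what is visible of it).
The state is a dict: "time": time; "q": joint angles; "dq": joint speeds; "tau": joint torques, N m; "tool_pos": TCP position; "orientation": TCP orientation; "wrist_force": force on the tool from outside, world axes, zero at the start; "ft_torque": the same for the moment, N m; "grip_width": finger opening in m; "finger_force": force on a finger pad.
Only numpy, scipy, OpenCV 4.12 (cv2) and the standard library are available. Lean on these libraries where they do the work, as an engineer would, in place of code of your own. Each camera call takes 0.05 s, during which the arm holds its last target. There are 200 camera calls.

## Working session

There is one attempt and no reset: what is moved stays moved. The work goes in short steps, Python scripts to look and compute and a tool call to move; the robot and the scene stay as the last step left them, time stands still between calls to the robot, and variables do not carry over. Pictures are saved under pics/ and viewed, at most 12 in all, crops included, and the job is handed in when it is done.

Besides the shell and the picture viewer there is one more tool, called after "Emit:" as name([rows], argument=value, ...), one row to a line, values as JSON. jog_arm: Moves the arm, as the interface text tells. Its arguments: {"type":"object","properties":{"plan":{"type":"array"},"squeeze":{"type":"number"}},"required":["plan"]}

```bash
mkdir -p pics
cat > h.py <<'E'
import numpy as np, cv2
from plant import sensors,get_image,close_job,outline_of
def ray(im,px):
    T=np.array(im["T"]);d=T[:3,:3]@np.array([(px[0]-im["cx"])/im["fx"],(px[1]-im["cy"])/im["fy"],1.]);return T[:3,3],d
def atz(im,px,z):
    o,d=ray(im,px);return o+d*(z-o[2])/d[2]
def proj(im,p):
    T=np.array(im["T"]);c=T[:3,:3].T@(np.array(p)-T[:3,3]);return np.array([im["fx"]*c[0]/c[2]+im["cx"],im["fy"]*c[1]/c[2]+im["cy"]])
E
python3 - <<'E'
from h import *
ims={}
for c in ("scene","top"):
    ims[c]=im=get_image(c); cv2.imwrite(f"pics/{c}0.png",im["image"])
    print(c,np.round(im["T"],3).tolist(),im["fx"],im["cx"],im["cy"])
    for n in ("coupling","nipple","rack","spare","sleeve"):
        for o in outline_of(c,n)[:3]: 
            r=o["region"]; ys,xs=np.nonzero(r); print(n,round(o["conf"],2),np.round(o["centre"]),r.sum(),xs.min(),xs.max(),ys.min(),ys.max())
s=sensors.read_state();print(s)
E
```

```text
scene [[0.822, 0.364, -0.438, 1.001], [0.57, -0.527, 0.631, -0.631], [-0.001, -0.768, -0.64, 0.687], [0.0, 0.0, 0.0, 1.0]] 375.4141338501724 313.7917568737981 199.63900210856582
coupling 0.78 [206. 224.] 1214 189 229 200 244
coupling 0.78 [306. 278.] 1633 284 327 255 306
coupling 0.64 [254. 257.] 1350 233 275 230 277
nipple 0.69 [252. 230.] 165 244 256 226 241
rack 0.64 [326. 180.] 1084 302 350 163 197
rack 0.18 [392. 144.] 415 377 406 133 152
spare 0.5 [335. 164.] 73 332 339 159 169
sleeve 0.97 [303. 271.] 496 291 318 255 281
sleeve 0.94 [252. 246.] 442 238 264 229 255
sleeve 0.82 [208. 214.] 470 191 216 200 222
top [[-0.002, -0.985, 0.171, 0.38], [-1.0, 0.001, -0.009, -0.007], [0.008, -0.171, -0.985, 1.233], [0.0, 0.0, 0.0, 1.0]] 451.97016735469174 316.6427937538882 197.47210041207185
coupling 0.86 [389. 164.] 978 370 408 143 182
coupling 0.84 [388. 276.] 1035 371 407 258 295
coupling 0.71 [390. 215.] 806 373 410 196 233
nipple 0.47 [397. 210.] 103 391 402 206 216
nipple 0.28 [281. 128.] 563 267 291 114 141
nipple 0.22 [391. 214.] 828 373 410 196 234
rack 0.62 [260. 226.] 1248 233 
[... 174 characters left out ...]
408 200 223
{'time': 0.6, 'q': array([-1.18999597e+00,  2.59948699e-01, -1.38063784e-01,  1.17269455e+00,
        9.45096076e-06,  1.57081168e+00]), 'dq': array([-0.00090882, -0.00152056, -0.00042385,  0.00059922,  0.00032121,
        0.00096679]), 'tau': array([ 2.12952427e-04, -4.05370259e+01,  2.54113054e+01,  1.50099040e-03,
        1.31245338e-05, -1.39229940e-06]), 'tool_pos': array([ 0.19513013, -0.48740188,  0.24234498]), 'orientation': array([4.29447662e-05, 9.81930031e-01, 1.89244319e-01, 1.30897500e-05]), 'wrist_force': array([ 0.31990841, -0.20578131, -0.07141838]), 'ft_torque': array([-0.01308102, -0.02144163,  0.00828587]), 'finger_force': 0.0, 'grip_width': 0.0855432648679979}
```

View pics/scene0.png

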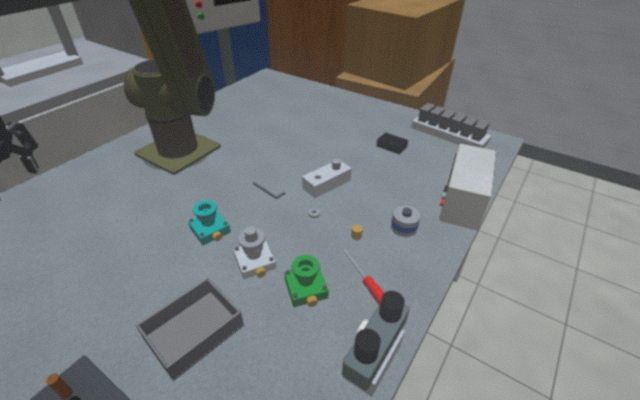

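View pics/top0.png

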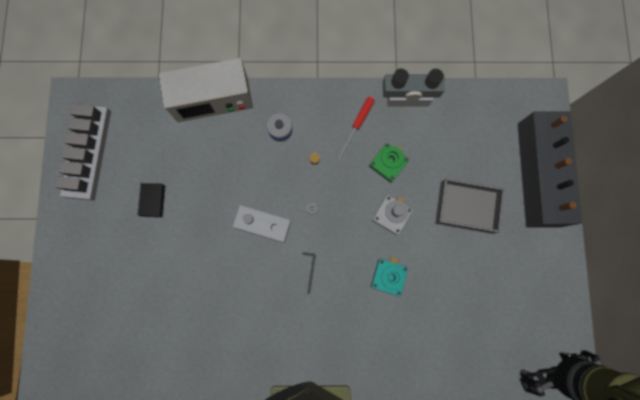

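The real coupling is the bare-steel one, at scene (254,257) and top (390,215). The look-alikes are green at scene (306,278) / top (388,160) and turquoise at scene (206,224) / top (390,277). In the top picture the rack is at (261,224), its free bore at (273,226), and the spare at (248,219).

Run:
```python
from h import *
t=get_image("top"); s=get_image("scene")
def tri(a,b):
    o1,d1=ray(t,a);o2,d2=ray(s,b)
    A=np.stack([d1,-d2],1);k=np.linalg.lstsq(A,o2-o1,rcond=None)[0]
    p,q=o1+k[0]*d1,o2+k[1]*d2;return (p+q)/2,np.linalg.norm(p-q)
print("nipple",tri((397,210),(251,233)))
print("top z.106",atz(t,(397,210),.106),"block",atz(t,(391,215),.03))
print("free",atz(t,(273,226),.045),"spare head",atz(t,(248,219),.07))
print("rack c",atz(t,(260,226),.03), tri((247,219),(336,164)))
c=np.hstack([cv2.resize(s["image"][190:320,170:350],None,fx=2.2,fy=2.2,interpolation=2),cv2.resize(t["image"][190:320,220:400],None,fx=2.2,fy=2.2,interpolation=2)])
cv2.imwrite("pics/crop1.png",c);print(c.shape)
```

```text
nipple (array([ 0.54556771, -0.22187362,  0.09354795]), np.float64(0.0005502625295025517))
top z.106 [ 0.54356847 -0.21972535  0.106     ] block [ 0.54106879 -0.21746694  0.03      ]
free [0.51025121 0.09753392 0.045     ] spare head [0.52578271 0.16018583 0.07      ]
rack c [0.51195331 0.13352251 0.03      ] (array([0.52787892, 0.16516217, 0.05429024]), np.float64(0.00030130565713783945))
(286, 792, 3)
```

View pics/crop1.png

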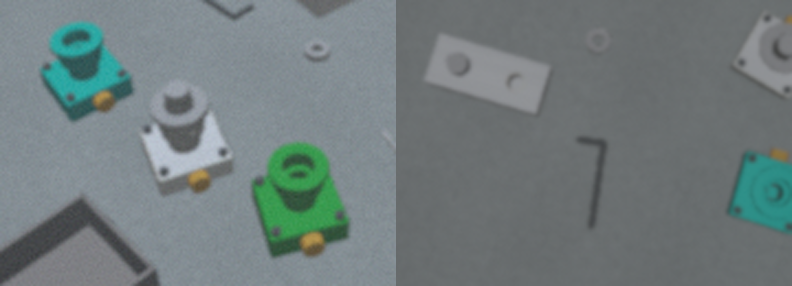

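The crop confirms it: the steel coupling holding a nipple is in the middle (crop 180,115), with turquoise and green empty ones on either side. The rack's free bore shows at crop (515,80). I'll move above the coupling.

Emit:
jog_arm([
  {"offset": [1, -0.3, 0], "rotation": [0, 0, 0], "jaw": 1},
  {"offset": [1, -0.3, 0], "rotation": [0, 0, 0], "jaw": 1},
  {"offset": [1, -0.3, 0], "rotation": [0, 0, 0], "jaw": 1},
  {"offset": [1, -0.3, 0], "rotation": [0, 0, 0], "jaw": 1},
  {"offset": [1, -0.3, 0], "rotation": [0, 0, 0], "jaw": 1},
  {"offset": [1, -0.3, 0], "rotation": [0, 0, 0], "jaw": 1},
  {"offset": [1, -0.3, 0], "rotation": [0, 0, 0], "jaw": 1},
  {"offset": [1, -0.3, 0], "rotation": [0, 0, 0], "jaw": 1},
  {"offset": [1, -0.3, 0], "rotation": [0, 0, 0], "jaw": 1},
  {"offset": [1, -0.3, 0], "rotation": [0, 0, 0], "jaw": 1},
  {"offset": [1, -0.3, 0], "rotation": [0, 0, 0], "jaw": 1},
])

```text
time: 1.8
tool_pos: [0.5213, -0.2275, 0.2421]
orientation: [0.0, 0.982, 0.189, -0.001]
wrist_force: [-0.2, 0.0, -1.1]
grip_width: 0.0855
finger_force: 0.0
```

Run:
```python
from h import *
w=get_image("wrist");cv2.imwrite("pics/w1.png",w["image"])
s=sensors.read_state();print(s["tool_pos"],s["orientation"],s["q"],s["time"]);print(np.round(w["T"],3).tolist(),w["fx"],w["cx"],w["cy"])
for n in ("nipple","sleeve","coupling"):
    for o in outline_of("wrist",n)[:2]:
        ys,xs=np.nonzero(o["region"]);print(n,o["conf"],o["centre"],xs.min(),xs.max(),ys.min(),ys.max())
```

```text
[ 0.52078839 -0.22798047  0.24220791] [ 2.18794642e-05  9.82014639e-01  1.88803818e-01 -6.06222668e-04] [-4.12235489e-01  3.35729006e-01 -2.95159003e-02  1.20652581e+00
 -7.22839210e-04  2.34946962e+00] 1.85
[[0.372, -0.881, -0.293, 0.596], [-0.928, -0.353, -0.117, -0.197], [-0.001, 0.316, -0.949, 0.372], [0.0, 0.0, 0.0, 1.0]] 279.33898991642275 320.79572191985494 198.15935085677344
nipple 0.58 [326.7, 164.5] 313 337 150 180
sleeve 0.88 [265.5, 282.8] 241 287 256 303
sleeve 0.62 [376.3, 33.7] 347 411 0 49
coupling 0.78 [268.0, 260.5] 239 310 219 303
coupling 0.67 [326.2, 148.9] 281 365 110 195
```

View pics/w1.png

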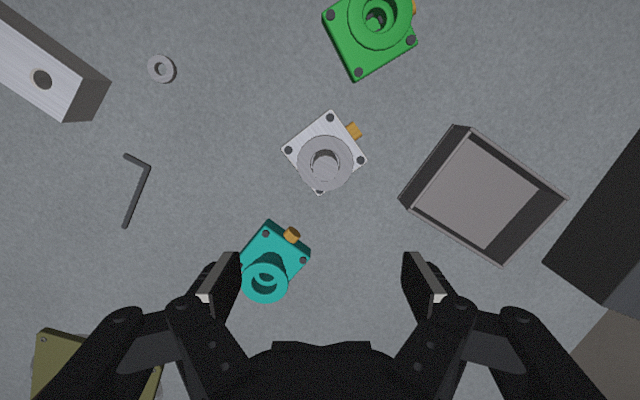

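The wrist view shows the steel coupling and nipple at about (325,162), with the nipple's top at about (324,168) and the corner screws round (325,154). I'll refine this with circles.

Run:
```python
from h import *
w=get_image("wrist")
c=cv2.resize(w["image"][105:205,275:375],None,fx=5.5,fy=5.5,interpolation=cv2.INTER_CUBIC);cv2.imwrite("pics/w2.png",c)
for n,px,z in (("niptop",(324,169),.106),("flange",(325,162),.077),("screws",(324.5,154),.027)): print(n,atz(w,px,z))
```

```text
niptop [ 0.54216929 -0.2226288   0.106     ]
flange [ 0.54384452 -0.22343688  0.077     ]
screws [ 0.54417282 -0.22338409  0.027     ]
```

View pics/w2.png

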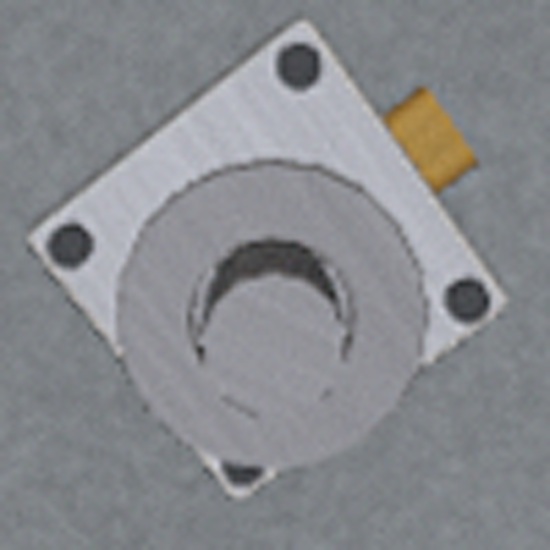

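Emit:
jog_arm([
  {"offset": [0.059, 0.009, 0], "rotation": [0, 0, 0], "jaw": -0.05},
  {"offset": [0.059, 0.009, 0.1], "rotation": [0, 0, 0], "jaw": -0.05},
  {"offset": [0.059, 0.009, 0.2], "rotation": [0, 0, 0], "jaw": -0.05},
  {"offset": [0.059, 0.009, 0.25], "rotation": [0, 0, 0], "jaw": -0.05},
  {"offset": [0.059, 0.009, 0.25], "rotation": [0, 0, 0], "jaw": -0.05},
  {"offset": [0.059, 0.009, 0.25], "rotation": [0, 0, 0], "jaw": -0.05},
])

```text
time: 2.65
tool_pos: [0.5448, -0.2225, 0.1428]
orientation: [0.0, 0.982, 0.189, -0.0]
wrist_force: [0.1, 0.0, -0.3]
grip_width: 0.0406
finger_force: 0.0
```

Run:
```python
from h import *
w=get_image("wrist");cv2.imwrite("pics/w3.png",w["image"])
s=sensors.read_state();print(s["tool_pos"],s["orientation"],s["grip_width"],s["wrist_force"])
p=s["tool_pos"];print(proj(w,p+[0,0,-.011]),proj(w,[p[0],p[1],.106]))
```

```text
[ 0.54570792 -0.22276041  0.14375657] [6.17707505e-04 9.82013494e-01 1.88807539e-01 9.10568824e-04] 0.04037216978530765 [-0.04760502  0.3333848  -0.01508385]
[322.72099525 254.03801912] [322.47313391 233.54664654]
```

View pics/w3.png

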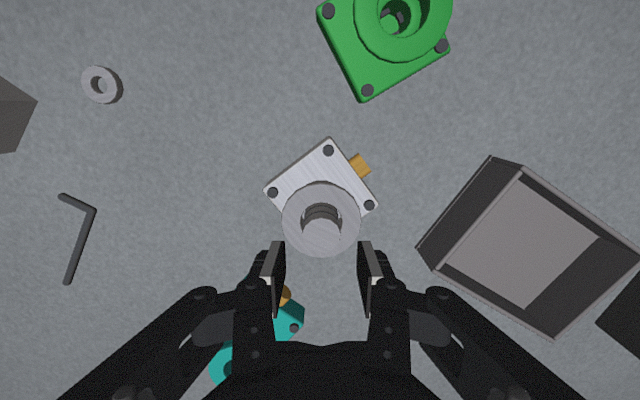

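The nipple head sits centred between the pads at column 321. Next I'll descend to the head and close lightly to check centring.

Emit:
jog_arm([
  {"offset": [0, 0, 0.05], "rotation": [0, 0, 0], "jaw": -0.05},
  {"offset": [0, 0, 0.095], "rotation": [0, 0, 0], "jaw": -0.05},
  {"offset": [0, 0, 0.095], "rotation": [0, 0, 0], "jaw": -0.05},
  {"offset": [0, 0, 0.095], "rotation": [0, 0, 0], "jaw": -0.5},
  {"offset": [0, 0, 0.095], "rotation": [0, 0, 0], "jaw": -0.5},
  {"offset": [0, 0, 0.095], "rotation": [0, 0, 0], "jaw": -0.5},
  {"offset": [0, 0, 0.095], "rotation": [0, 0, 0], "jaw": -0.5},
], squeeze=20)

```text
time: 3.4
tool_pos: [0.5462, -0.2223, 0.106]
orientation: [0.001, 0.982, 0.189, 0.001]
wrist_force: [-1.1, 0.8, 6.7]
grip_width: 0.0247
finger_force: 20.4
```

Run:
```python
from h import *
s=sensors.read_state();print(s["tool_pos"],s["grip_width"],s["wrist_force"],s["ft_torque"],s["finger_force"])
```

```text
[ 0.54619827 -0.22229923  0.10600242] 0.024710021429998195 [-1.05675994  0.82918725  6.69890473] [ 0.07015078  0.19549701 -0.03599563] 20.401135683059692
```

Emit:
jog_arm([
  {"offset": [0, 0, 0], "rotation": [0, 0, 0], "jaw": -0.2},
  {"offset": [0, 0, 0], "rotation": [0, 0, 0], "jaw": -0.2},
  {"offset": [0, 0, 0], "rotation": [0, 0, 0], "jaw": -0.2},
  {"offset": [0, 0, 0.01], "rotation": [0, 0, 0], "jaw": -0.2},
  {"offset": [0, 0, 0.015], "rotation": [0, 0, 0], "jaw": -0.2},
  {"offset": [0, 0, 0.015], "rotation": [0, 0, 0], "jaw": -0.2},
])

```text
time: 4.0
tool_pos: [0.5446, -0.2217, 0.0976]
orientation: [-0.0, 0.982, 0.189, -0.001]
wrist_force: [-0.4, -0.3, 0.2]
grip_width: 0.0344
finger_force: 0.0
```

Emit:
jog_arm([
  {"offset": [0, 0, 0.005], "rotation": [0, 0, 0], "jaw": -0.2},
  {"offset": [0, 0, 0.01], "rotation": [0, 0, 0], "jaw": -0.2},
  {"offset": [0, 0, 0.01], "rotation": [0, 0, 0], "jaw": -0.2},
])

```text
time: 4.3
tool_pos: [0.5452, -0.2219, 0.0946]
orientation: [0.0, 0.982, 0.189, 0.0]
wrist_force: [-0.3, -1.0, -0.5]
grip_width: 0.0342
finger_force: 0.0
```

Emit:
jog_arm([
  {"offset": [0, 0, 0.005], "rotation": [0, 0, 0], "jaw": -0.2},
  {"offset": [0, 0, 0.01], "rotation": [0, 0, 0], "jaw": -0.2},
  {"offset": [0, 0, 0.01], "rotation": [0, 0, 0], "jaw": -0.2},
])

```text
time: 4.6
tool_pos: [0.5453, -0.222, 0.0915]
orientation: [0.0, 0.982, 0.189, 0.0]
wrist_force: [-2.1, 1.5, 9.9]
grip_width: 0.0343
finger_force: 4.7
```

Emit:
jog_arm([
  {"offset": [0, 0, 0.004], "rotation": [0, 0, 0], "jaw": -0.2},
  {"offset": [0, 0, 0.0075], "rotation": [0, 0, 0], "jaw": -0.2},
  {"offset": [0, 0, 0.0075], "rotation": [0, 0, 0], "jaw": -0.2},
])

```text
time: 4.9
tool_pos: [0.5454, -0.222, 0.0888]
orientation: [0.0, 0.982, 0.189, 0.001]
wrist_force: [-3.1, 0.1, 11.4]
grip_width: 0.034
finger_force: 5.5
```

Emit:
jog_arm([
  {"offset": [0, 0, 0.004], "rotation": [0, 0, 0], "jaw": -0.2},
  {"offset": [0, 0, 0.005], "rotation": [0, 0, 0], "jaw": -0.2},
  {"offset": [0, 0, 0.005], "rotation": [0, 0, 0], "jaw": -0.2},
])

```text
time: 5.2
tool_pos: [0.5454, -0.222, 0.0871]
orientation: [0.0, 0.982, 0.189, 0.001]
wrist_force: [-3.5, 1.0, 12.0]
grip_width: 0.034
finger_force: 6.0
```

Emit:
jog_arm([
  {"offset": [0, 0, 0.003], "rotation": [0, 0, 0], "jaw": -0.2},
  {"offset": [0, 0, 0.003], "rotation": [0, 0, 0], "jaw": -0.2},
])

```text
time: 5.4
tool_pos: [0.5453, -0.222, 0.086]
orientation: [0.0, 0.982, 0.189, 0.001]
wrist_force: [-2.9, 0.7, 13.1]
grip_width: 0.0341
finger_force: 6.3
```

Emit:
jog_arm([
  {"offset": [0, 0, 0.003], "rotation": [0, 0, 0], "jaw": -0.2},
  {"offset": [0, 0, 0.003], "rotation": [0, 0, 0], "jaw": -0.2},
])

```text
time: 5.6
tool_pos: [0.5454, -0.222, 0.0854]
orientation: [0.001, 0.982, 0.189, 0.001]
wrist_force: [-4.8, 1.5, 15.8]
grip_width: 0.0345
finger_force: 7.9
```

The sleeve is on its stop (15.8 N). Now closing on the nipple.

Emit:
jog_arm([
  {"offset": [0, 0, 0], "rotation": [0, 0, 0], "jaw": -0.35},
  {"offset": [0, 0, 0], "rotation": [0, 0, 0], "jaw": -0.45},
  {"offset": [0, 0, 0], "rotation": [0, 0, 0], "jaw": -0.6},
  {"offset": [0, 0, 0], "rotation": [0, 0, 0], "jaw": -0.6},
  {"offset": [0, 0, 0], "rotation": [0, 0, 0], "jaw": -0.6},
], squeeze=40)

```text
time: 6.1
tool_pos: [0.5464, -0.2225, 0.0862]
orientation: [0.001, 0.982, 0.189, 0.002]
wrist_force: [-3.4, 0.8, 17.6]
grip_width: 0.0249
finger_force: 44.4
```

Emit:
jog_arm([
  {"offset": [0, 0, -0.01], "rotation": [0, 0, 0], "jaw": -0.6},
  {"offset": [0, 0, -0.02], "rotation": [0, 0, 0], "jaw": -0.6},
  {"offset": [0, 0, -0.025], "rotation": [0, 0, 0], "jaw": -0.6},
  {"offset": [0, 0, -0.025], "rotation": [0, 0, 0], "jaw": -0.6},
])

```text
time: 6.5
tool_pos: [0.5457, -0.2221, 0.0922]
orientation: [0.0, 0.982, 0.189, 0.0]
wrist_force: [3.3, -1.5, -6.3]
grip_width: 0.0247
finger_force: 40.6
```

Emit:
jog_arm([
  {"offset": [0, 0, -0.015], "rotation": [0, 0, 0], "jaw": -0.6},
  {"offset": [0, 0, -0.03], "rotation": [0, 0, 0], "jaw": -0.6},
  {"offset": [0, 0, -0.03], "rotation": [0, 0, 0], "jaw": -0.6},
])

```text
time: 6.8
tool_pos: [0.5451, -0.2219, 0.1055]
orientation: [-0.0, 0.982, 0.189, -0.0]
wrist_force: [1.1, -0.1, -1.9]
grip_width: 0.0248
finger_force: 41.4
```

Emit:
jog_arm([
  {"offset": [0, 0, -0.05], "rotation": [0, 0, 0], "jaw": -0.6},
  {"offset": [0, 0, -0.1], "rotation": [0, 0, 0], "jaw": -0.6},
  {"offset": [0, 0, -0.15], "rotation": [0, 0, 0], "jaw": -0.6},
  {"offset": [0, 0, -0.2], "rotation": [0, 0, 0], "jaw": -0.6},
  {"offset": [0, 0, -0.25], "rotation": [0, 0, 0], "jaw": -0.6},
  {"offset": [0, 0, -0.25], "rotation": [0, 0, 0], "jaw": -0.6},
  {"offset": [0, 0, -0.25], "rotation": [0, 0, 0], "jaw": -0.6},
])

```text
time: 7.5
tool_pos: [0.5446, -0.2216, 0.2045]
orientation: [-0.0, 0.982, 0.189, -0.0]
wrist_force: [0.1, -0.6, -1.8]
grip_width: 0.0245
finger_force: 41.3
```

Run:
```python
from h import *
s=sensors.read_state();print(s["time"],s["tool_pos"],s["orientation"],s["wrist_force"])
p=s["tool_pos"]
t=get_image("top");w=get_image("wrist");sc=get_image("scene")
a=cv2.resize(w["image"][90:400,150:490],(520,474));b=cv2.resize(sc["image"][170:290,210:280],(276,474),interpolation=2)
cv2.imwrite("pics/w4.png",np.hstack([a,b]))
for o in outline_of("top","rack")[:2]:
    r=(o["region"]*255).astype(np.uint8);c=max(cv2.findContours(r,0,2)[0],key=cv2.contourArea);print("rack",o["conf"],cv2.minAreaRect(c))
for o in outline_of("top","spare")[:2]: print("spare",o["conf"],o["centre"])
```

```text
7.5 [ 0.54456695 -0.22159674  0.20453768] [-2.51610121e-04  9.81924992e-01  1.89270038e-01 -3.14137388e-04] [ 0.06877497 -0.60978826 -1.7801745 ]
rack 0.84 ((261.1719665527344, 223.81529235839844), (54.51453399658203, 23.476238250732422), 16.389541625976562)
spare 0.73 [499.9, 214.3]
```

View pics/w4.png

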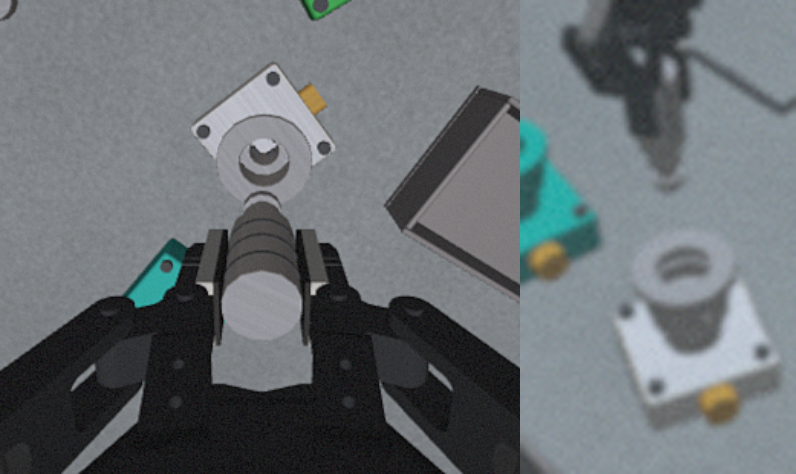

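The nipple hangs upright in the jaws, with its head at about (321,289) in the wrist image. The coupling is empty, its sleeve forward. Now on to the rack, turning the fingers along the rack's x axis.

Emit:
jog_arm([
  {"offset": [0.096, -0.683, 0], "rotation": [0, 0, -0.1], "jaw": -0.6},
  {"offset": [0.096, -0.683, 0], "rotation": [0, 0, -0.2], "jaw": -0.6},
  {"offset": [0.096, -0.683, 0], "rotation": [0, 0, -0.3], "jaw": -0.6},
  {"offset": [0.096, -0.683, 0], "rotation": [0, 0, -0.4], "jaw": -0.6},
  {"offset": [0.096, -0.683, 0], "rotation": [0, 0, -0.5], "jaw": -0.6},
  {"offset": [0.096, -0.683, 0], "rotation": [0, 0, -0.6], "jaw": -0.6},
  {"offset": [0.096, -0.683, 0], "rotation": [0, 0, -0.6], "jaw": -0.6},
  {"offset": [0.096, -0.683, 0], "rotation": [0, 0, -0.6], "jaw": -0.6},
  {"offset": [0.096, -0.683, 0], "rotation": [0, 0, -0.6], "jaw": -0.6},
  {"offset": [0.096, -0.683, 0], "rotation": [0, 0, -0.6], "jaw": -0.6},
])

```text
time: 8.75
tool_pos: [0.4795, 0.045, 0.2047]
orientation: [0.0, 0.876, 0.482, -0.0]
wrist_force: [-0.2, 0.6, -2.2]
grip_width: 0.0249
finger_force: 41.3
```

Run:
```python
from h import *
s=sensors.read_state();print(s["time"],s["tool_pos"],s["orientation"],s["wrist_force"],s["q"])
w=get_image("wrist");cv2.imwrite("pics/w5.png",w["image"])
p=s["tool_pos"];print("proj head top if centred",[proj(w,p+[0,0,h]).round(1) for h in(.016,.02,.024)])
print("bore guess",proj(w,[.510,.0975,.045]))
for n in("rack","spare"):
  for o in outline_of("wrist",n)[:1]: print(n,o["conf"],o["centre"])
g=cv2.medianBlur(cv2.cvtColor(w["image"],6),3);b=proj(w,[.510,.0975,.045]).astype(int)
print(cv2.HoughCircles(g[b[1]-60:b[1]+60,b[0]-60:b[0]+60].copy(),3,1,20,param1=100,param2=15,minRadius=7,maxRadius=25),b)
```

```text
8.75 [0.4795052  0.04498165 0.2047301 ] [ 6.47650382e-05  8.75925624e-01  4.82446137e-01 -1.48224183e-04] [-0.19717693  0.57367966 -2.23844815] [ 9.36869474e-02  2.06739069e-01 -3.10929295e-01  1.05334827e+00
 -2.36908564e-04  2.22838921e+00]
proj head top if centred [array([321.7, 283.3]), array([321.7, 288.5]), array([321.7, 294. ])]
bore guess [319.00596232 126.84050913]
rack 0.73 [292.1, 53.1]
spare 0.86 [295.7, 53.8]
[[[59.5 62.5  8.2]]] [319 126]
```

View pics/w5.png

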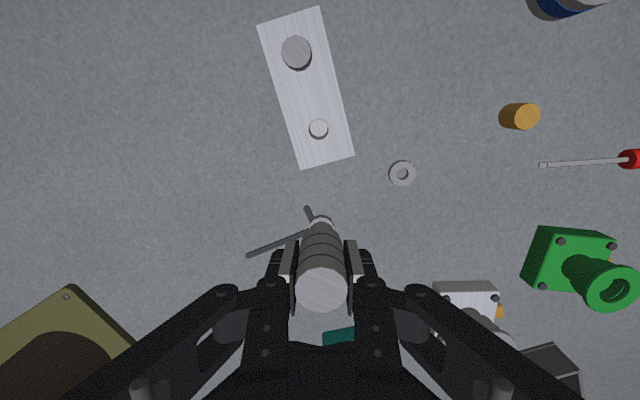

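The bore is at about (318.5,128.5), the spare at (296,53), and the rack top's corners at (257,27), (318,5), (355,155) and (301,170). The head, at about (322,287), matches the centred prediction.

Run:
```python
from h import *
w=get_image("wrist");s=sensors.read_state()
g=cv2.cvtColor(w["image"],6);m=(cv2.GaussianBlur(g,(3,3),0)>138).astype(np.uint8);m[200:]=0;m[:,:220]=0;m[:,375:]=0
c=max(cv2.findContours(m,0,2)[0],key=cv2.contourArea);q=cv2.approxPolyDP(cv2.convexHull(c),6,True)[:,0];print(q.tolist())
W=np.array([atz(w,a,.045)[:2] for a in q]);print(W.round(4).tolist(),np.linalg.norm(W-np.roll(W,-1,0),axis=1).round(4),W.mean(0))
r=g[112:146,300:338];d=cv2.GaussianBlur(cv2.resize(r,None,fx=8,fy=8,interpolation=2),(5,5),0)
print(cv2.HoughCircles(d,3,1,300,param1=80,param2=10,minRadius=45,maxRadius=100))
b=atz(w,(318.7,128.5),.045);print("bore",b)
R=cv2.Rodrigues(np.zeros(3))[0]
from scipy.spatial.transform import Rotation as Ro
o=s["orientation"];R=Ro.from_quat([o[1],o[2],o[3],o[0]]).as_matrix()
print("tool delta",R.T@(b-s["tool_pos"]),s["tool_pos"])
cv2.imwrite("pics/w6.png",np.hstack([cv2.resize(d,(380,340)),cv2.resize(m[0:200,220:400]*255,(380,340))]))
```

```text
[[318, 5], [355, 155], [300, 170], [256, 25]]
[[0.5657, 0.1872], [0.5263, 0.0537], [0.4691, 0.071], [0.5097, 0.2042]] [0.1392 0.0598 0.1392 0.0585] [0.51769554 0.12900577]
[[[151.5 129.5  69.2]]]
bore [0.50877101 0.09652253 0.045     ]
tool delta [ 0.05899711 -0.00248447  0.15983026] [0.47939107 0.04531403 0.20483445]
```

View pics/w6.png

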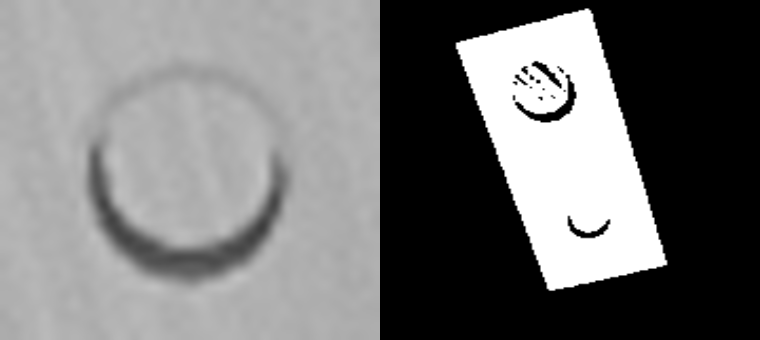

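Bore at about (0.508, 0.0965), consistent with the rack's rectangle (139 x 59 mm). I'll hover over it.

Emit:
jog_arm([
  {"offset": [0.147, -0.008, 0], "rotation": [0, 0, 0], "jaw": -0.6},
  {"offset": [0.147, -0.008, 0.05], "rotation": [0, 0, 0], "jaw": -0.6},
  {"offset": [0.147, -0.008, 0.12], "rotation": [0, 0, 0], "jaw": -0.6},
  {"offset": [0.147, -0.008, 0.19], "rotation": [0, 0, 0], "jaw": -0.6},
  {"offset": [0.147, -0.008, 0.22], "rotation": [0, 0, 0], "jaw": -0.6},
  {"offset": [0.147, -0.008, 0.22], "rotation": [0, 0, 0], "jaw": -0.6},
  {"offset": [0.147, -0.008, 0.22], "rotation": [0, 0, 0], "jaw": -0.6},
])

```text
time: 9.65
tool_pos: [0.5085, 0.0973, 0.1177]
orientation: [0.0, 0.876, 0.483, 0.0]
wrist_force: [-0.3, 0.0, -1.9]
grip_width: 0.0249
finger_force: 41.4
```

Run:
```python
from h import *
s=sensors.read_state();print(s["tool_pos"],s["wrist_force"])
w=get_image("wrist");sc=get_image("scene");p=s["tool_pos"]
c=w["image"][130:330,230:410];b=sc["image"][135:205,295:358]
cv2.imwrite("pics/w7.png",np.hstack([cv2.resize(c,(450,500),interpolation=2),cv2.resize(b,(340,500),interpolation=2)[:500]]))
print("foot",proj(w,p-[0,0,.058]),"bore",proj(w,[.508,.0965,.045]))
```

```text
[0.50846544 0.09734711 0.11765609] [-0.29205478  0.0162743  -1.87636242]
foot [321.43836077 222.32187751] bore [321.4683803  216.04766252]
```

View pics/w7.png

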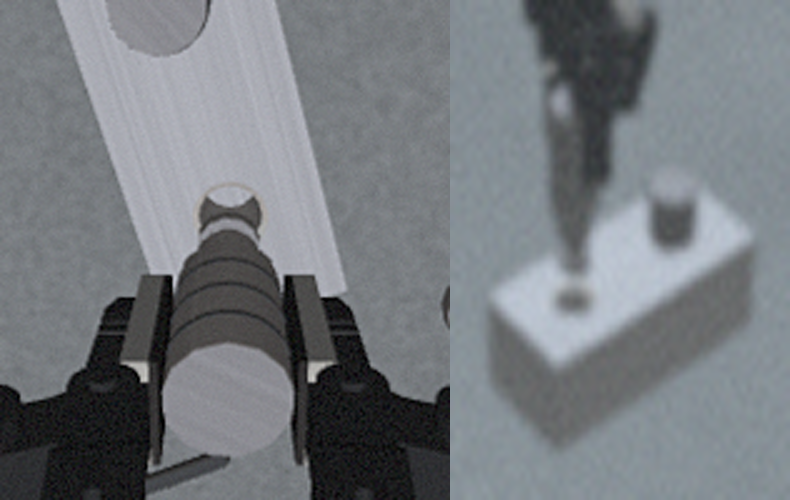

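Foot and bore line up: both are centred at crop column 230. Lowering in small steps while watching the force.

Emit:
jog_arm([
  {"offset": [-0.0015, 0, 0.015], "rotation": [0, 0, 0], "jaw": -0.6},
  {"offset": [-0.0015, 0, 0.03], "rotation": [0, 0, 0], "jaw": -0.6},
  {"offset": [-0.0015, 0, 0.03], "rotation": [0, 0, 0], "jaw": -0.6},
])

```text
time: 10.05
tool_pos: [0.5068, 0.0968, 0.1042]
orientation: [-0.0, 0.875, 0.483, -0.001]
wrist_force: [-0.2, -0.0, -1.7]
grip_width: 0.0247
finger_force: 41.4
```

Emit:
jog_arm([
  {"offset": [0, 0, 0.01], "rotation": [0, 0, 0], "jaw": -0.6},
  {"offset": [0, 0, 0.01], "rotation": [0, 0, 0], "jaw": -0.6},
])

```text
time: 10.25
tool_pos: [0.5077, 0.097, 0.1006]
orientation: [0.0, 0.875, 0.483, 0.0]
wrist_force: [0.3, -1.0, -2.2]
grip_width: 0.025
finger_force: 41.4
```

Emit:
jog_arm([
  {"offset": [0, 0, 0.01], "rotation": [0, 0, 0], "jaw": -0.6},
  {"offset": [0, 0, 0.01], "rotation": [0, 0, 0], "jaw": -0.6},
])

```text
time: 10.45
tool_pos: [0.5078, 0.097, 0.0966]
orientation: [0.0, 0.875, 0.483, 0.0]
wrist_force: [1.4, -0.7, -3.4]
grip_width: 0.0252
finger_force: 41.4
```

Emit:
jog_arm([
  {"offset": [0, 0, 0.01], "rotation": [0, 0, 0], "jaw": -0.6},
  {"offset": [0, 0, 0.02], "rotation": [0, 0, 0], "jaw": -0.6},
  {"offset": [0, 0, 0.02], "rotation": [0, 0, 0], "jaw": -0.6},
])

```text
time: 10.75
tool_pos: [0.5078, 0.0969, 0.0884]
orientation: [0.0, 0.875, 0.483, 0.0]
wrist_force: [1.4, 0.3, -2.7]
grip_width: 0.0249
finger_force: 41.4
```

Emit:
jog_arm([
  {"offset": [0, 0, 0.01], "rotation": [0, 0, 0], "jaw": -0.6},
  {"offset": [0, 0, 0.02], "rotation": [0, 0, 0], "jaw": -0.6},
  {"offset": [0, 0, 0.02], "rotation": [0, 0, 0], "jaw": -0.6},
])

```text
time: 11.05
tool_pos: [0.5078, 0.0969, 0.0804]
orientation: [0.0, 0.875, 0.483, 0.0]
wrist_force: [2.3, -0.4, -3.5]
grip_width: 0.0247
finger_force: 41.3
```

Emit:
jog_arm([
  {"offset": [0, 0, 0.006], "rotation": [0, 0, 0], "jaw": -0.6},
  {"offset": [0, 0, 0.006], "rotation": [0, 0, 0], "jaw": -0.6},
])

```text
time: 11.25
tool_pos: [0.5078, 0.0969, 0.0784]
orientation: [0.0, 0.875, 0.483, 0.0]
wrist_force: [3.3, -0.5, -3.1]
grip_width: 0.0252
finger_force: 41.3
```

Emit:
jog_arm([
  {"offset": [0.0007, 0.001, 0.005], "rotation": [0, 0, 0], "jaw": -0.6},
  {"offset": [0.0007, 0.001, 0.005], "rotation": [0, 0, 0], "jaw": -0.6},
])

```text
time: 11.45
tool_pos: [0.5079, 0.097, 0.0763]
orientation: [-0.0, 0.875, 0.483, -0.0]
wrist_force: [2.6, -0.2, -3.3]
grip_width: 0.0251
finger_force: 41.3
```

Emit:
jog_arm([
  {"offset": [0, 0, 0.005], "rotation": [0, 0, 0], "jaw": -0.6},
  {"offset": [0, 0, 0.005], "rotation": [0, 0, 0], "jaw": -0.6},
])

```text
time: 11.65
tool_pos: [0.5079, 0.0969, 0.0743]
orientation: [-0.0, 0.875, 0.483, -0.0]
wrist_force: [1.8, -0.5, -3.3]
grip_width: 0.0249
finger_force: 41.3
```

Emit:
jog_arm([
  {"offset": [0, 0, 0.004], "rotation": [0, 0, 0], "jaw": -0.6},
  {"offset": [0, 0, 0.004], "rotation": [0, 0, 0], "jaw": -0.6},
])

```text
time: 11.85
tool_pos: [0.508, 0.097, 0.073]
orientation: [0.0, 0.875, 0.483, 0.0]
wrist_force: [1.3, 0.5, -1.2]
grip_width: 0.0248
finger_force: 41.7
```

Emit:
jog_arm([
  {"offset": [0, 0, 0.004], "rotation": [0, 0, 0], "jaw": -0.6},
  {"offset": [0, 0, 0.004], "rotation": [0, 0, 0], "jaw": -0.6},
])

```text
time: 12.05
tool_pos: [0.5081, 0.0971, 0.0729]
orientation: [0.0, 0.875, 0.483, 0.0]
wrist_force: [-2.7, -0.5, 11.4]
grip_width: 0.0249
finger_force: 43.0
```

The nipple is seated: TCP stopped at 0.073 with 11 N. Relaxing the push, then opening and rising.

Emit:
jog_arm([
  {"offset": [0, 0, -0.005], "rotation": [0, 0, 0], "jaw": -0.6},
  {"offset": [0, 0, -0.005], "rotation": [0, 0, 0], "jaw": -0.2},
  {"offset": [0, 0, -0.005], "rotation": [0, 0, 0], "jaw": 0.05},
  {"offset": [0, 0, -0.005], "rotation": [0, 0, 0], "jaw": 0.05},
  {"offset": [0, 0, -0.005], "rotation": [0, 0, 0], "jaw": 0.05},
  {"offset": [0, 0, -0.005], "rotation": [0, 0, 0], "jaw": 0.05},
])

```text
time: 12.65
tool_pos: [0.5078, 0.097, 0.0731]
orientation: [-0.0, 0.875, 0.483, -0.0]
wrist_force: [-0.0, 0.5, 0.1]
grip_width: 0.0447
finger_force: 0.0
```

Emit:
jog_arm([
  {"offset": [0, 0, -0.05], "rotation": [0, 0, 0], "jaw": 0.05},
  {"offset": [0, 0, -0.1], "rotation": [0, 0, 0], "jaw": 0.05},
  {"offset": [0, 0, -0.2], "rotation": [0, 0, 0], "jaw": 0.05},
  {"offset": [-0.1, 0, -0.3], "rotation": [0, 0, 0], "jaw": 0.05},
  {"offset": [-0.2, 0, -0.35], "rotation": [0, 0, 0], "jaw": 0.05},
  {"offset": [-0.2, 0, -0.35], "rotation": [0, 0, 0], "jaw": 0.05},
  {"offset": [-0.2, 0, -0.35], "rotation": [0, 0, 0], "jaw": 0.05},
])

```text
time: 13.35
tool_pos: [0.4656, 0.0288, 0.2141]
orientation: [0.0, 0.876, 0.483, 0.001]
wrist_force: [-0.3, 0.4, 0.5]
grip_width: 0.0449
finger_force: 0.0
```

Run:
```python
from h import *
w=get_image("wrist");sc=get_image("scene")
c=w["image"][0:200,220:400];b=sc["image"][120:260,225:365]
cv2.imwrite("pics/w8.png",np.hstack([cv2.resize(c,(360,400),interpolation=2),cv2.resize(b,(400,400),interpolation=2)]))
print("expected head top",proj(w,[.508,.097,.093]),sensors.read_state()["tool_pos"])
```

```text
expected head top [320.48707782 106.79427518] [0.4654407  0.02967009 0.21264729]
```

View pics/w8.png

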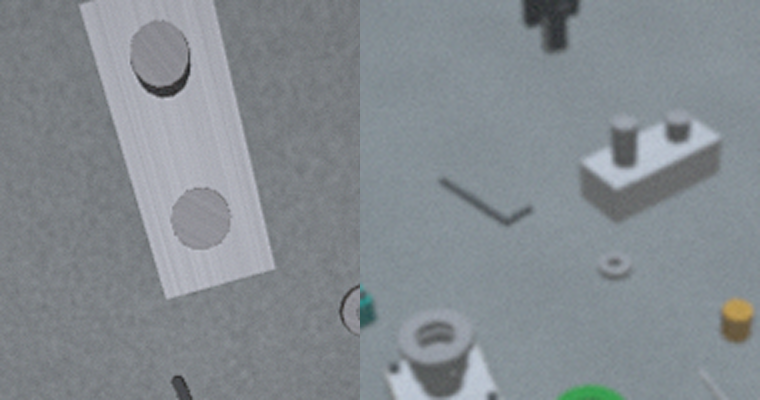

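The nipple stands upright in the free bore, its head at (320.5,109) against an expected (320.5,107). The spare and bystanders haven't moved, and the sleeve is forward. Handing in.

```bash
python3 -c "
from h import *
print(close_job())"
```

```text
the job is handed in; nothing more can be done
None
```

The nipple is uncoupled and parked upright, fully home, in the rack's free bore with the sleeve snapped forward, and the job is handed in at about 13.5 s of the 64 s; the hand-in returned no verdict, so pass or fail isn't confirmed.

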